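# Load a case half-shell open side up into the assembly nest and clamp it

## Task

Take the orange case half-shell out of its stand and lay it fully home in the pocket of the assembly nest with its open, hollow side up, ready for the electronics. Then slide the red-knobbed hold-down all the way over it, to its stop. Leave the grey half-shell standing where it is.

Things in the scene. Friction and masses are not known exactly. Their poses are not given: they have to be found in the camera images.
- shell: Orange plastic open box 48 (x) by 60 (y) by 26 mm (z), walls and bottom 3 mm, 50 g. Origin: centre of the closed outer face (dark window); +z points out of the hollow side. At the start it stands on a long edge in a black stand, its x axis up, hollow side facing roughly sideways (to the robot's right), 60 mm side level; its end walls stick out 8 mm beyond the stand, free to grip.
- grey_shell: Grey half-shell of the same shape, standing in the same way in the other stand. It must be left there.
- stand_a: Black stand of the orange shell, fixed to the table; origin under its centre. Base 70 mm (x) by 44 mm (y), 8 mm thick, on which the shell's edge rests (the shell's centre is 32 mm above the table); two 5 mm walls across y, 29 mm apart, rise 14 mm above the base.
- stand_b: The same kind of stand, holding the grey shell.
- nest: Aluminium assembly nest, fixed to the table: plate 100 mm (x) by 200 mm (y), 14 mm thick, reaching from y = -55 to y = +145 mm. Origin at table height under the pocket's centre; z up. Its +y points roughly away from the robot.
- pocket (a point): Centre of the pocket floor, 14 mm above the table, axes as the nest. The pocket is 52 mm (x) by 64 mm (y), bounded by blue lips 6 mm high and 6 mm wide; the shell lies in it with its 60 mm side along y, either way round.
- clamp (a joint): Position of the sliding hold-down in m: 0 = drawn back (clear of the pocket), 0.060 = at its stop over the shell. Grows as it moves towards the nest's -y. Stays where it is left; moves with 1 to 3 N.
- clamp_knob (a point): Centre of the top of the hold-down's red knob (18 by 18 mm, 30 tall), 78.5 mm above the table; slides along the nest's y from 112 (joint 0) to 52 mm. It stands on a grey carriage 40 (x) by 34 mm (y). A steel tongue 22 mm wide reaches 40 mm from the knob's axis towards the pocket, underside 28.5 mm above the pocket floor (2.5 over a seated rim), top level with the knob's foot.
Things that resemble listed ones, but are neither listed nor needed, are in the scene too. There is more than one size of the shell; the one meant has the size given above.

How it is judged:
By the outcome, as a careful person would: the job done as asked, in the order asked, and still so for the second after the job is handed in, with the robot touching nothing.
It also fails if it takes over 51 s, if anything falls off the work surface, if the arm or the gripper's body presses on something with over 40 N, if the wrist force passes 120 N, or if a joint passes its speed limit or range.

## Robot

A 7-joint arm with a two-finger parallel gripper is mounted at the origin on the work surface. World frame = base frame: x ahead of the robot, y to its left, z up, the work surface at z = 0. Lengths are in m, angles in rad, forces in N, time in s.
With the tool pointing down it reaches from about 0.425 to 0.8 m from the base axis. Payload 8.3 kg.
Tool frame: the origin (TCP) lies at the very end of the fingers, on their centre line; the grasp point (between the pads) lies 19 mm behind it (grip_point_offset is the distance from the TCP to the grasp point, in m); x points along the fingers, z is the direction in which the jaws open and shut, and the axes are right-handed (so a half turn about x gives the same grasp; the last joint's range is limited). The gripper opens to 85 mm and grips with 20 to 120 N. Pads are 22 mm wide; open, the fingers measure 114 mm over their backs; the gripper's body (76 mm by 85 mm) begins 54 mm behind the grasp point. The pads swing forward as they close: fully open they stand 13 mm farther back than shut.
Start: joints at [-1.38, 0.383, 0.016, 1.37, -0.006, 1.388, -0.046], TCP at [0.157, 0.605, 0.231] pointing down, gripper open.
Joint ranges: [-2.95, 2.95], [-0.25, 2.06], [-1.52, 1.56], [0.18, 2.33], [-1.44, 4.58], [0.02, 2.06], [-3.01, 3.01]. Speed limits (rad/s): [2.39, 2.39, 3.01, 3.01, 3.14, 3.14, 3.14].

## Interface

Orientations are given as a unit quaternion [w, x, y, z].
In Python, from workcell import read_state, grab_frame, calibration, sign_off, grip_point_offset gives the robot as it stands. The module is installed in compiled form; this text tells all that it offers.
- The arm moves only by the shell command python3 -m jog 'ROWS' [FORCE]. ROWS is JSON, one flat list of numbers, 5 for each row, row after row: the shift along the world's x, y, z in units of 30 mm (1.0 is 30 mm), then the turn about the world's z in units of 5 degrees (1.0 is 5 degrees), then the opening in per cent of the stroke, from 0 (shut) to 100 (fully open). A call has 1 to 20 rows; each row is the pose to reach, as a shift and turn from the pose commanded when the call began; what a row does not reach only later rows make up. A row lasts 1/12 s, in which the tool goes at most 41.7 mm and 7.16 degrees, less where a joint would pass 70% of its speed; a pose out of reach is approached as far as the arm can. A call with a gripper value outside its range is refused whole. The fingers move at their own pace and stop on an object; FORCE is the grip in N (left out, the last holds). Time passes only in rows, so rows that repeat a pose let the fingers close. It gives the time, the measured TCP pose, the force and the opening at its end, in the units of the state.
- read_state(): the state, without advancing time (a new reading comes with each control period).
- grab_frame(name): name is "side" or "top"; returns the picture (384x512x3 uint8, red, green, blue); there is no depth.
- calibration(name): a dict with "vfov" (degrees; the focal length in pixels is half the picture's height over the tangent of half this angle, whatever the lens; pixels are square), "cx", "cy" (the principal point, pixels), "rvec" (rotation vector, rad) and "tvec" (3), from world to camera coordinates, as OpenCV has them. Camera axes: x right, y down, z forward; pixel columns grow to the right and rows downward; lengths in m; the calibration is good to about 2 mm. A picture is of the moment at which its call begins. calibration takes no time and is no camera call.
- sign_off(): hands the job in, once; it reports no verdict.
The state is a dict: "time": time; "joints": joint angles; "dq": joint speeds; "tau": joint torques, N m; "tool_pos": TCP position; "tool_rot": TCP orientation; "wrist_force": force on the tool from outside, world axes, zero at the start; "wrist_torque": the same for the moment, N m; "gripper_width": finger opening in m.
Only numpy, scipy, OpenCV 4.12 (cv2) and the standard library are available. Lean on these libraries where they do the work, as an engineer would, in place of code of your own. Each camera call takes 0.05 s, during which the arm holds its last target. There are 200 camera calls.

## Working session

There is one attempt and no reset: what is moved stays moved. The work goes in short steps, Python scripts to look and compute and a shell command to move; the robot and the scene stay as the last step left them, time stands still between calls to the robot, and variables do not carry over. Pictures are saved under pics/ and viewed, about 8 in all and at most 12, crops included, and the job is handed in when it is done.

```bash
mkdir -p pics; cat > h.py <<'E'
import numpy as np,cv2
from workcell import *
def cam(n):
    c=calibration(n); f=192/np.tan(np.radians(c['vfov'])/2)
    K=np.array([[f,0,c['cx']],[0,f,c['cy']],[0,0,1]]); R=cv2.Rodrigues(np.array(c['rvec'],float))[0]
    return K,R,np.array(c['tvec'],float).ravel()
def at(n,u,v,z):
    K,R,t=cam(n); d=R.T@np.linalg.solve(K,[u,v,1]); o=-R.T@t
    return o+d*(z-o[2])/d[2]
def px(n,p):
    K,R,t=cam(n); q=K@(R@np.array(p,float)+t); return q[:2]/q[2]
def snap(n,f,box=None,s=1):
    im=grab_frame(n)[:,:,::-1]
    if box: im=im[box[1]:box[3],box[0]:box[2]]
    cv2.imwrite('pics/'+f,cv2.resize(im,None,fx=s,fy=s,interpolation=cv2.INTER_CUBIC)); 
E
python3 - <<'E'
from h import *
snap('top','t1.png',None,1.5);snap('side','s1.png',None,1.5)
for n in('top','side'):
    c=calibration(n);K,R,t=cam(n);print(c,-R.T@t)
s=read_state();print(s,grip_point_offset)
E
```

```text
{'vfov': 43.94723702199508, 'cx': 261.83074809009963, 'cy': 189.1633781906777, 'rvec': array([ 2.08989801, -2.12532078,  0.24227476]), 'tvec': array([0.03746257, 0.50927159, 1.08789416])} [0.25860324 0.03958436 1.17295872]
{'vfov': 43.093239540194816, 'cx': 263.1650826725648, 'cy': 193.08801886923862, 'rvec': array([ 2.31564899, -0.06246126,  0.04925638]), 'tvec': array([-0.48066218,  0.10408307,  1.12516075])} [ 0.42038922 -0.78330472  0.84709077]
{'time': 0.1, 'joints': array([-1.37989361,  0.38415375,  0.01636353,  1.37102715, -0.00629632,
        1.38819217, -0.0464797 ]), 'dq': array([-8.70624172e-05, -3.43411619e-03, -1.54205645e-03, -2.01413845e-03,
        6.21255758e-04,  8.78665131e-04,  9.01102797e-04]), 'tau': array([ 3.26969355e-03, -6.29138303e+01,  8.47807992e-01, -3.72758138e+01,
        1.69061747e-02,  1.03451815e-02,  4.18194972e-06]), 'tool_pos': array([0.15677576, 0.60456125, 0.2303889 ]), 'tool_rot': array([ 0.55876007, -0.43310641,  0.55971817,  0.4323443 ]), 'wrist_force': array([ 0.11645392, -1.0765708 ,  0.70178192]), 'wrist_torque': array([-0.00300335,  0.00312332,  0.00235172]), 'gripper_width': 0.08558850382066356} 0.0187
```

View pics/t1.png

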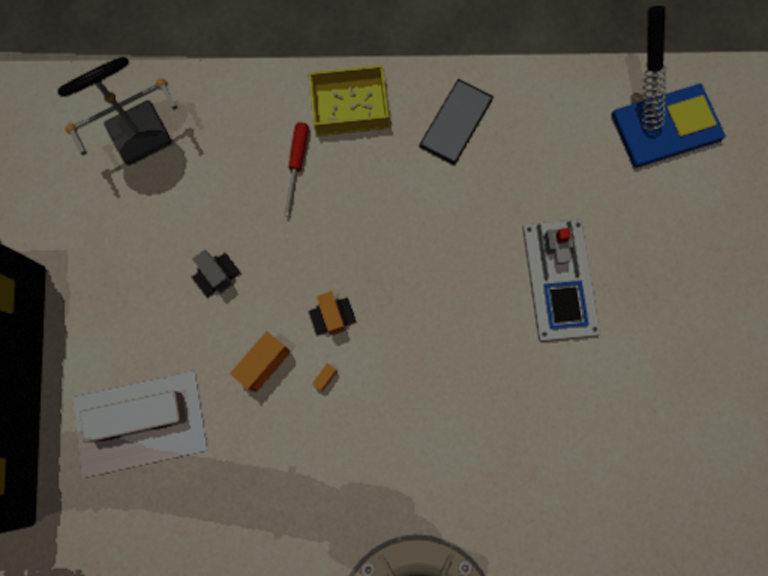

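View pics/s1.png

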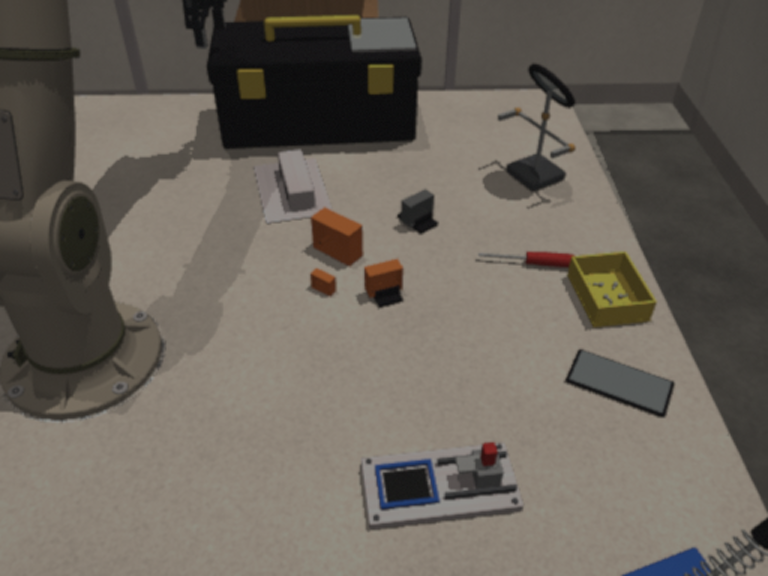

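Orange candidates in the top view (1.5x picture): the block at (260,361) is too big at about 95 mm, the block at (325,377) is too small at about 35 mm, and the one at (332,312) is about 60 mm long and stands in a black stand, so it fits. The nest pocket is at (566,305) and the red knob at (564,235). I'll confirm with enlarged crops.

```bash
python3 - <<'E'
from h import *
a=grab_frame('top')[:,:,::-1]; b=grab_frame('side')[:,:,::-1]
def c(im,x,y,w,h,s): return cv2.resize(im[y:y+h,x:x+w],None,fx=s,fy=s,interpolation=cv2.INTER_CUBIC)
L=c(a,195,180,50,50,8); R=c(a,340,140,70,100,6)
S=c(b,230,160,50,50,8)
o=np.zeros((600,830,3),np.uint8);o=np.zeros((800,820,3),np.uint8)
o[:400,:400]=L;o[400:,:400]=S;o[:600,400:]=R
cv2.imwrite('pics/c1.png',np.clip(cv2.resize(o,None,fx=.73,fy=.73,interpolation=cv2.INTER_AREA).astype(float)*1.7,0,255).astype(np.uint8))
E
```

```text
(no output)
```

View pics/c1.png

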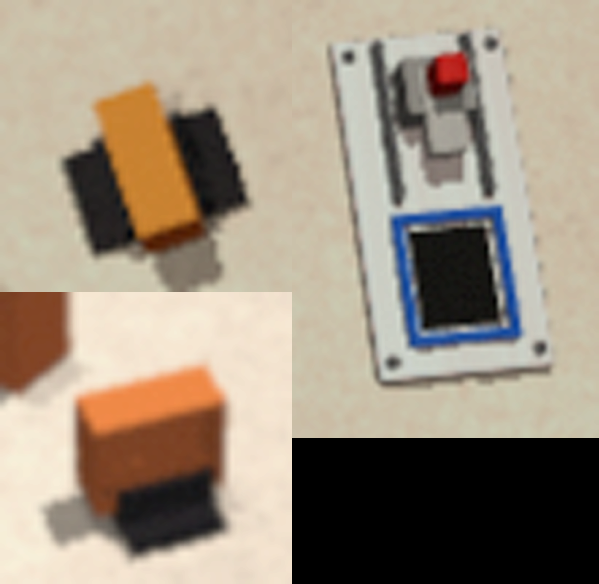

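The crop confirms it. The orange top face has corners (96,103), (152,85), (201,217) and (147,240). The nest's blue lip has outer corners (391,217), (501,207), (521,335) and (412,347), and the red knob is at (452,68).

```bash
python3 - <<'E'
from h import *
def rect(P,x0,y0,s,ox,z):
    W=np.array([at('top',x0+(u-ox)/s-.0,y0+v/s,z)[:2] for u,v in P]);c=W.mean(0)
    print('c',c,'sides',[np.linalg.norm(W[i]-W[(i+1)%4]).round(4) for i in range(4)])
    d1=W[2]-W[1]+W[3]-W[0]; print('long axis deg',np.degrees(np.arctan2(-d1[1],-d1[0]))); return c
S=rect([(96,103),(152,85),(201,217),(147,240)],195,180,5.84,0,.056)
L=rect([(391,217),(501,207),(521,335),(412,347)],340,140,4.38,292,.020)
N=rect([(331,44),(498,30),(551,370),(381,382)],340,140,4.38,292,.014)
k=at('top',340+160/4.38,140+68/4.38,.0785);print('knob',k)
for n,c,z in(('shell',S,.056),('pock',L,.02)): print(n,px('side',[*c,z])*1.5)
s=read_state();q=s['tool_rot'];from scipy.spatial.transform import Rotation as R
print(R.from_quat(np.r_[q[1:],q[0]]).as_matrix().round(3), (S-s['tool_pos'][:2])/.03)
E
```

```text
c [0.46661531 0.12821706] sides [np.float64(0.024), np.float64(0.0587), np.float64(0.0237), np.float64(0.0608)]
long axis deg 20.053584796714176
c [ 0.4783232  -0.25659925] sides [np.float64(0.0632), np.float64(0.0739), np.float64(0.0619), np.float64(0.075)]
long axis deg 4.87362651120617
c [ 0.52186175 -0.25177562] sides [np.float64(0.0981), np.float64(0.2005), np.float64(0.0961), np.float64(0.1989)]
long axis deg 4.511055657447168
knob [ 0.58314618 -0.24748404  0.0785    ]
shell [381.52468423 266.80624694]
pock [404.45447589 480.87205654]
[[-0.    -0.968  0.251]
 [-0.001  0.251  0.968]
 [-1.     0.    -0.001]] [ 10.32749668 -15.88350941]
```

```bash
python3 -m jog '[10.33,-15.88,-3,-11.1,100, 10.33,-15.88,-3,-11.1,100, 10.33,-15.88,-3,-11.1,100, 10.33,-15.88,-3,-11.1,100, 10.33,-15.88,-3,-11.1,100, 10.33,-15.88,-3,-11.1,100, 10.33,-15.88,-3,-11.1,100, 10.33,-15.88,-3,-11.1,100, 10.33,-15.88,-3,-11.1,100, 10.33,-15.88,-3,-11.1,100, 10.33,-15.88,-3,-11.1,100, 10.33,-15.88,-3,-11.1,100, 10.33,-15.88,-3,-11.1,100, 10.33,-15.88,-3,-11.1,100, 10.33,-15.88,-3,-11.1,100, 10.33,-15.88,-3,-11.1,100, 10.33,-15.88,-3,-11.1,100, 10.33,-15.88,-3,-11.1,100, 10.33,-15.88,-3,-11.1,100]' 20; python3 - <<'E'
from h import *
from scipy.spatial.transform import Rotation as R
s=read_state();q=s['tool_rot'];print(R.from_quat(np.r_[q[1:],q[0]]).as_matrix().round(3))
snap('side','s2.png',(200,110,330,230),5)
E
```

```text
time: 1.78
tool_pos: [0.4662, 0.1301, 0.1414]
tool_rot: [0.696, -0.123, 0.696, 0.124]
wrist_force: [-0.3, -0.1, 1.2]
gripper_width: 0.0857
[[-0.    -0.344  0.939]
 [ 0.001  0.939  0.344]
 [-1.     0.001  0.   ]]
```

View pics/s2.png

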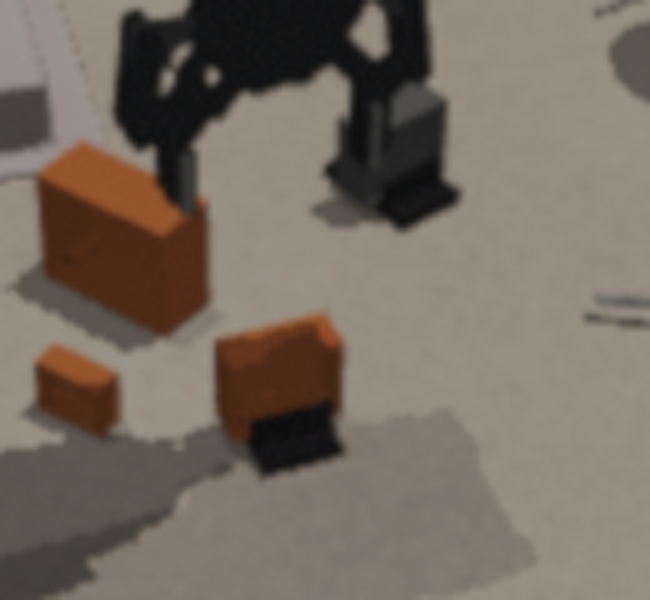

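The gripper is over the orange shell with its fingertips at (188,212) and (375,207), straddling the 60 mm length. Going down to grip.

```bash
python3 -m jog '[0,0,-1.4,0,100, 0,0,-2.7,0,100, 0,0,-3.6,0,100, 0,0,-4,0,100, 0,0,-4,0,100, 0,0,-4,0,100, 0,0,-4,0,60, 0,0,-4,0,60, 0,0,-4,0,60, 0,0,-4,0,60, 0,0,-4,0,60, 0,0,-4,0,60, 0,0,-4,0,60, 0,0,-4,0,60]' 20; python3 -m jog '[0,0,1,0,60, 0,0,2,0,60, 0,0,3,0,60, 0,0,4,0,60, 0,0,4,0,60]'; python3 - <<'E'
from h import *
a=grab_frame('side')[110:230,200:330,::-1]
cv2.imwrite('pics/s3.png',np.clip(cv2.resize(a,None,fx=5,fy=5,interpolation=2)*1.6,0,255))
E
```

```text
time: 3.0
tool_pos: [0.4679, 0.1293, 0.0228]
tool_rot: [0.697, -0.122, 0.695, 0.123]
wrist_force: [-1.9, 0.8, 6.6]
gripper_width: 0.0598
time: 3.42
tool_pos: [0.4702, 0.1294, 0.1476]
tool_rot: [0.7, -0.121, 0.693, 0.123]
wrist_force: [1.9, 0.3, -0.2]
gripper_width: 0.0598[ WARN:0@4.271] global loadsave.cpp:1063 imwrite_ Unsupported depth image for selected encoder is fallbacked to CV_8U.
```

View pics/s3.png

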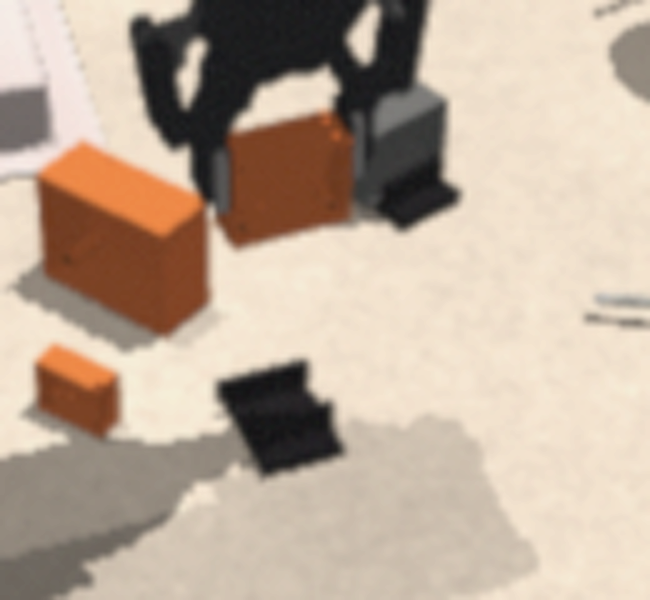

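The shell has left its stand cleanly, its width reads 59.8 mm and the side facing the camera shows no window. Next I'll carry it to the pocket. The tool can't tilt, so I'll tip the shell in hand against the -x lip.

```bash
python3 -m jog '[0.33,-12.52,0,-3.08,50, 0.33,-12.52,0,-3.08,50, 0.33,-12.52,0,-3.08,50, 0.33,-12.52,0,-3.08,50, 0.33,-12.52,0,-3.08,50, 0.33,-12.52,0,-3.08,50, 0.33,-12.52,0,-3.08,50, 0.33,-12.52,0,-3.08,50, 0.33,-12.52,0,-3.08,50, 0.33,-12.52,0,-3.08,50, 0.33,-12.52,-0.5,-3.08,50, 0.33,-12.52,-1,-3.08,50, 0.33,-12.52,-1.9,-3.08,50, 0.33,-12.52,-2.3,-3.08,50, 0.33,-12.52,-2.3,-3.08,50, 0.33,-12.52,-2.3,-3.08,50, 0.33,-12.52,-2.3,-3.08,50]'; python3 - <<'E'
from h import *
a=grab_frame('side')[240:360,200:360,::-1]
cv2.imwrite('pics/s4.png',np.clip(cv2.resize(a,None,fx=5,fy=5,interpolation=2)*1.6,0,255).astype(np.uint8))
p=read_state()['tool_pos'];ny=np.array([.9966,.082]);nx=np.array([.082,-.9966]);d=p[:2]-[.4777,-.256];print('nest xy mm',d@nx*1e3,d@ny*1e3)
for xx,yy in((26,32),(26,-32),(-26,32),(-26,-32)):
  w=np.array([.4777,-.256])+(nx*xx+ny*yy)/1e3; q=px('side',[*w,.02]); print(xx,yy,(q-[200,240])*5)
for zz in(0,13,-13):
  for yy in(30,-30):
    w=p[:2]+(nx*zz+ny*yy)/1e3;print('bot',zz,yy,(px('side',[*w,p[2]-.015])-[200,240])*5)
E
```

```text
time: 4.88
tool_pos: [0.4771, -0.2474, 0.0732]
tool_rot: [0.707, -0.028, 0.706, 0.028]
wrist_force: [-0.1, 0.2, -0.2]
gripper_width: 0.0599
nest xy mm -8.555757816964789 0.42395993603534715
26 32 [438.9320241  450.37140879]
26 -32 [273.95815793 470.09016417]
-26 32 [415.64551491 336.37212051]
-26 -32 [256.94163022 354.4484991 ]
bot 0 30 [423.80768122 317.44857133]
bot 0 -30 [268.90746415 334.9573713 ]
bot 13 30 [429.77960424 346.08330615]
bot 13 -30 [273.33181665 363.98810626]
bot -13 30 [417.95520241 289.38655878]
bot -13 -30 [264.57225697 306.51157035]
```

View pics/s4.png

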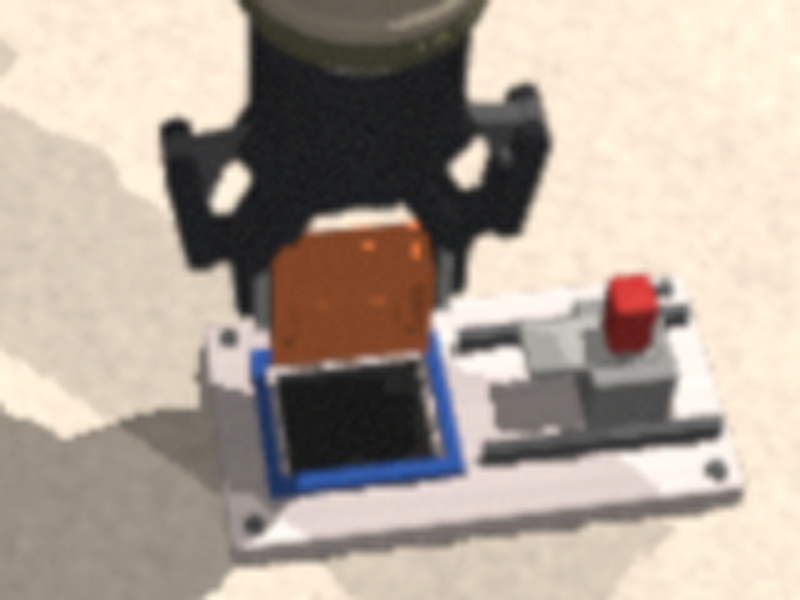

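The picture shows the hollow with its interior bosses lit, facing the camera (nest +x). The shell's lower rim runs from (272,365) to (428,352). The blue lip sits about 8 px right of and below my prediction, so I'm shifting the nest estimate by about +3 mm in y and +2 mm in x. Lowering, then tipping against the -x lip.

```bash
python3 -m jog '[0.09,-0.06,-0.5,0,50, 0.09,-0.06,-1,0,50, 0.09,-0.06,-1.3,0,50, 0.09,-0.06,-1.45,0,50, 0.09,-0.06,-1.45,0,50, 0.09,-0.06,-1.45,0,50]'; python3 -m jog '[-0.01,0.15,0,0,50, -0.02,0.28,0.04,0,50, -0.033,0.41,0.08,0,50, -0.045,0.54,0.09,0,50, -0.056,0.68,0.09,0,50, -0.067,0.81,0.06,0,50, -0.078,0.94,0.03,0,50, -0.088,1.06,-0.03,0,50, -0.097,1.18,-0.1,0,50, -0.097,1.18,-0.1,0,50, -0.097,1.18,-0.1,0,50]'; python3 - <<'E'
from h import *
a=grab_frame('side')[240:360,200:360,::-1]
cv2.imwrite('pics/s5.png',np.clip(cv2.resize(a,None,fx=5,fy=5,interpolation=2)*1.6,0,255).astype(np.uint8))
E
```

```text
time: 5.43
tool_pos: [0.4797, -0.2491, 0.0294]
tool_rot: [0.707, -0.028, 0.706, 0.028]
wrist_force: [0.1, 0.2, -0.5]
gripper_width: 0.0597
time: 6.35
tool_pos: [0.4773, -0.2142, 0.027]
tool_rot: [0.707, -0.029, 0.706, 0.028]
wrist_force: [-0.3, -2.9, 4.4]
gripper_width: 0.0602
```

View pics/s5.png

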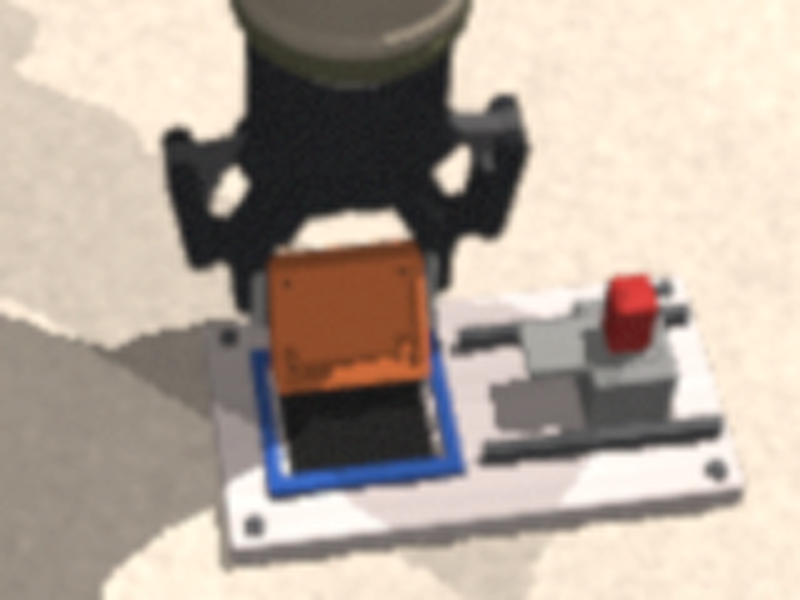

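The shell has tipped about 60°, hollow facing up and towards the camera, still held and centred between the side lips. Next I carry it across so that its lower edge stands near the +x lip, lower it and release.

```bash
python3 -m jog '[0,0,0.4,0,50, 0.06,-0.5,0.5,0,50, 0.12,-1.2,0.5,0,50, 0.13,-1.43,0.5,0,50, 0.13,-1.43,0.4,0,50, 0.13,-1.43,0.2,0,50, 0.13,-1.43,0.05,0,50, 0.13,-1.43,-0.05,0,50, 0.13,-1.43,-0.15,0,50, 0.13,-1.43,-0.15,0,50, 0.13,-1.43,-0.15,0,50]'; python3 - <<'E'
from h import *
a=grab_frame('side')[240:360,200:360,::-1]
cv2.imwrite('pics/s6.png',np.clip(cv2.resize(a,None,fx=5,fy=5,interpolation=2)*1.6,0,255).astype(np.uint8))
E
```

```text
time: 7.32
tool_pos: [0.4806, -0.2544, 0.0219]
tool_rot: [0.706, -0.028, 0.707, 0.03]
wrist_force: [-6.0, 5.4, 17.9]
gripper_width: 0.0593
```

View pics/s6.png

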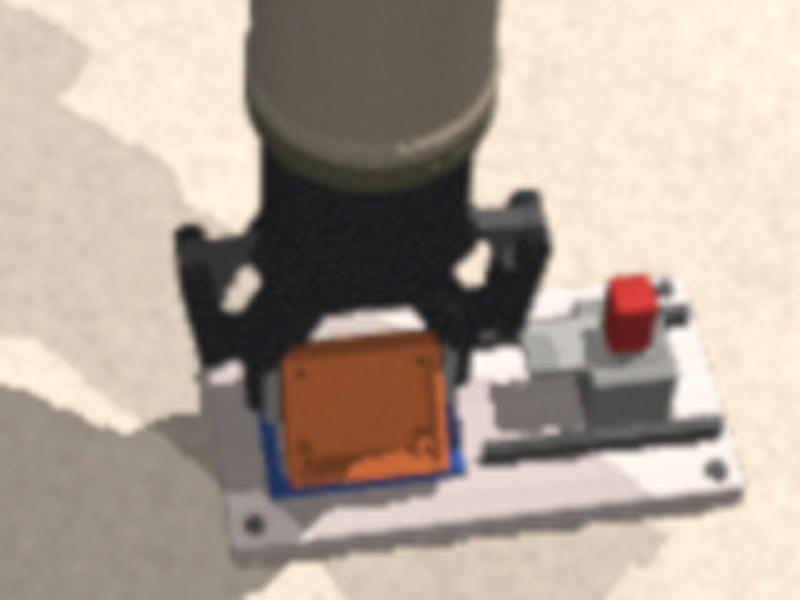

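The shell is over the pocket, but an 18 N force with components away from +x and +y suggests it's riding on those lips: the rim corner (450,470) is about 4 px right of centred. I'll lift it, shift a little and lower again.

```bash
python3 -m jog '[0,0,0.25,0,50, -0.045,0.07,0.25,0,50, -0.045,0.07,0.25,0,50, -0.045,0.07,0.12,0,50, -0.045,0.07,0.12,0,50]'|grep -E 'force|pos'; python3 -m jog '[0,0,-0.06,0,50, 0,0,-0.12,0,50, 0,0,-0.12,0,50]'|grep -E 'force|pos'; python3 - <<'E'
from h import *
a=grab_frame('side')[240:360,200:360,::-1]
cv2.imwrite('pics/s7.png',np.clip(cv2.resize(a,None,fx=5,fy=5,interpolation=2)*1.6,0,255).astype(np.uint8))
E
```

```text
tool_pos: [0.4786, -0.2535, 0.0238]
wrist_force: [1.0, 0.7, -1.5]
tool_pos: [0.479, -0.254, 0.0219]
wrist_force: [-4.9, 4.2, 13.8]
```

View pics/s7.png

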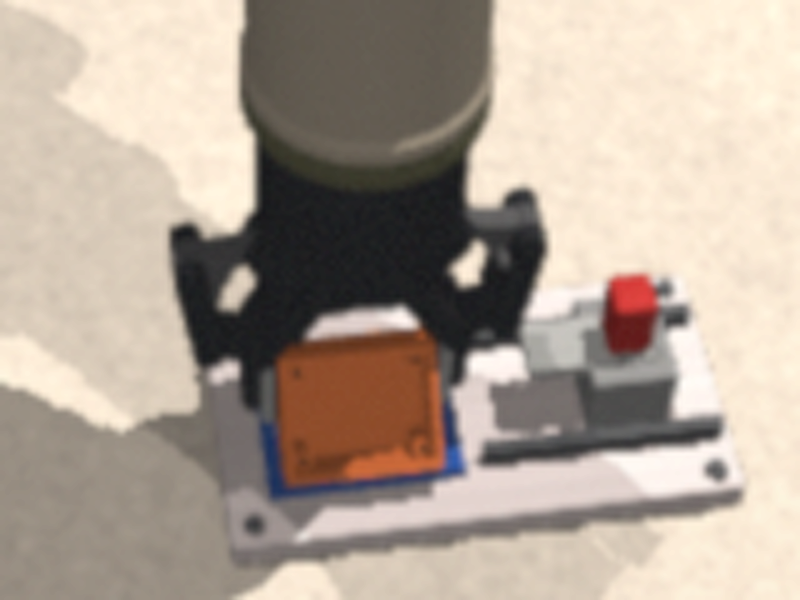

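The shell is now centred between the lips, with rim corners at (283,487) and (446,470). Releasing.

```bash
python3 -m jog '[0,0,0.05,0,60, 0,0,0.05,0,80, 0,0,0.05,0,85, 0,0,0.05,0,85, 0,0,0.05,0,85, 0,0,0.05,0,85, 0,0,0.5,0,85, 0,0,1.2,0,85, 0,0,2.2,0,85, 0,0.2,3.2,0,85, 0,1,4,0,85, 0,2,4,0,85, 0,3,4,0,85, 0,4,4,0,85, 0,4,4,0,85]'; python3 - <<'E'
from h import *
a=grab_frame('side')[240:360,200:360,::-1];b=grab_frame('top')[140:240,340:410,::-1]
o=np.zeros((600,800,3),np.uint8)
o[:345,:460]=cv2.resize(a,(460,345),interpolation=2);o[:480,464:800]=cv2.resize(b,(336,480),interpolation=2)
cv2.imwrite('pics/s8.png',np.clip(o*1.7,0,255).astype(np.uint8))
E
```

```text
time: 9.33
tool_pos: [0.4796, -0.1275, 0.1409]
tool_rot: [0.706, -0.03, 0.707, 0.032]
wrist_force: [0.9, 0.0, -0.5]
gripper_width: 0.0726
```

View pics/s8.png

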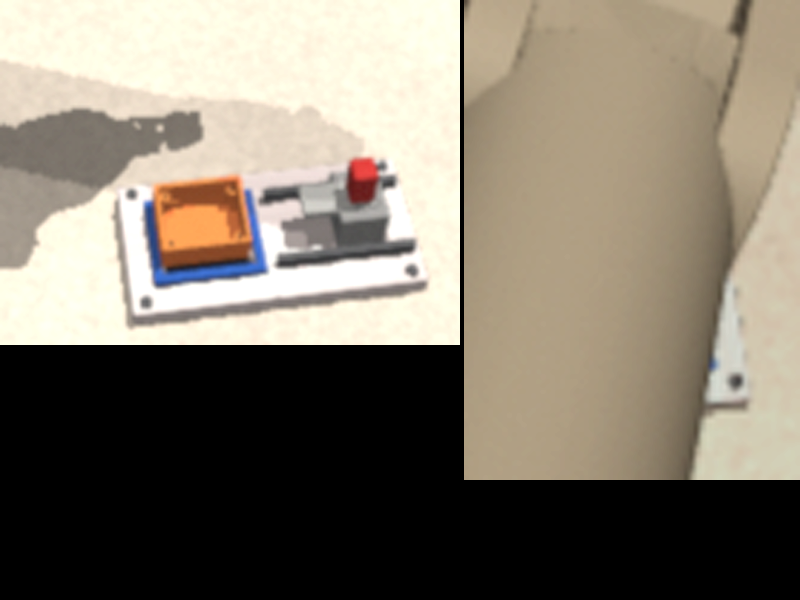

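The shell lies hollow side up in the pocket. I'll check whether it's fully seated by comparing the rim corners at (153,184), (241,177), (250,234) and (161,243) with projections.

```bash
cat >> h.py <<'E'
ny=np.array([.9966,.082]);nx=np.array([.082,-.9966]);PC=np.array([.4808,-.2578])
def nest(x,y,z,c=PC): return np.r_[c+(nx*x+ny*y)/1e3,z/1e3]
E
python3 - <<'E'
from h import *
s=2.875;o=np.array([200,240])
f=lambda x,y,z:((px('side',nest(x,y,z))-o)*s).round(1)
for n,p in(('plate(-,-) ',(-50,-55,14)),('plate(+,-)',(50,-55,14)),('plate(+,+)',(50,145,14)),('lip out(+,-)',(32,-38,20)),('lip(+,+)',(32,38,20)),('lip(-,-)',(-32,-38,20)),('lip(-,+)',(-32,38,20)),('rim',(-24,-30,40)),('rim',(-24,30,40)),('rim',(24,30,40)),('rim',(24,-30,40)),('knob0',(0,112,78.5))): print(n,f(*p))
a=grab_frame('side')[285:345,240:300,::-1]
cv2.imwrite('pics/s9.png',np.clip(cv2.resize(a,None,fx=10,fy=10,interpolation=2)*1.7,0,255).astype(np.uint8))
for n,p in(('rim',(-24,-30,40)),('rim',(-24,30,40)),('rim',(24,30,40)),('rim',(24,-30,40)),('lip in(+,-)',(26,-32,20)),('lip in',(26,32,20)),('lip out',(32,-38,20)),('lip out',(32,38,20)),('floor edge',(24,-30,14)),('floor edge',(24,30,14))): print(n,((px('side',nest(*p))-[240,285])*10).round())
E
```

```text
plate(-,-)  [115.5 185.4]
plate(+,-) [132.2 314.2]
plate(+,+) [429.7 277.7]
lip out(+,-) [154.5 281.6]
lip(+,+) [267.8 268. ]
lip(-,-) [142.6 199.5]
lip(-,+) [250.6 187.2]
rim [155.7 191.2]
rim [242.6 181.4]
rim [255.3 242.4]
rim [165.2 253. ]
knob0 [374.  164.1]
rim [142. 215.]
rim [444. 181.]
rim [488. 393.]
rim [174. 430.]
lip in(+,-) [165. 498.]
lip in [495. 458.]
lip out [137. 530.]
lip out [531. 482.]
floor edge [173. 504.]
floor edge [481. 467.]
```

View pics/s9.png

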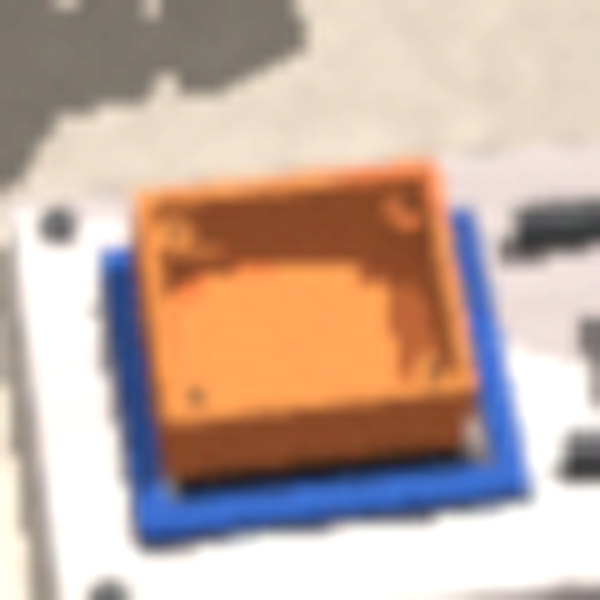

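The rim sits about 5 mm towards -x of home and is raised on the far side: rim corners (137,190) and (438,165) are about 30 px above the seated prediction, relative to the lip. So its back edge is still on the -x lip. I'll close the fingers and push it gently towards +x.

```bash
python3 -m jog '[0,-1.3,0,0,0, -0.1,-2.62,-0.5,0,0, -0.1,-2.62,-1.5,0,0, -0.1,-2.62,-2.5,0,0, -0.1,-2.62,-3.4,0,0, -0.1,-2.62,-3.7,0,0, -0.1,-2.62,-3.7,0,0, -0.1,-2.62,-3.7,0,0]'|grep -E 'pos|force|width'; python3 -m jog '[0.01,-0.12,0,0,0, 0.02,-0.25,0,0,0, 0.03,-0.36,0,0,0, 0.037,-0.45,0,0,0, 0.042,-0.52,0,0,0, 0.047,-0.58,0,0,0, 0.052,-0.63,0,0,0, 0.052,-0.63,0,0,0]'|grep -E 'pos|force'; python3 - <<'E'
from h import *
a=grab_frame('side')[285:345,240:300,::-1]
cv2.imwrite('pics/s10.png',np.clip(cv2.resize(a,None,fx=10,fy=10,interpolation=2)*1.7,0,255).astype(np.uint8))
E
```

```text
tool_pos: [0.4759, -0.2141, 0.0309]
wrist_force: [0.8, 0.3, 0.4]
gripper_width: 0.0001
tool_pos: [0.4782, -0.224, 0.0307]
wrist_force: [-6.6, 25.6, 18.6]
```

View pics/s10.png

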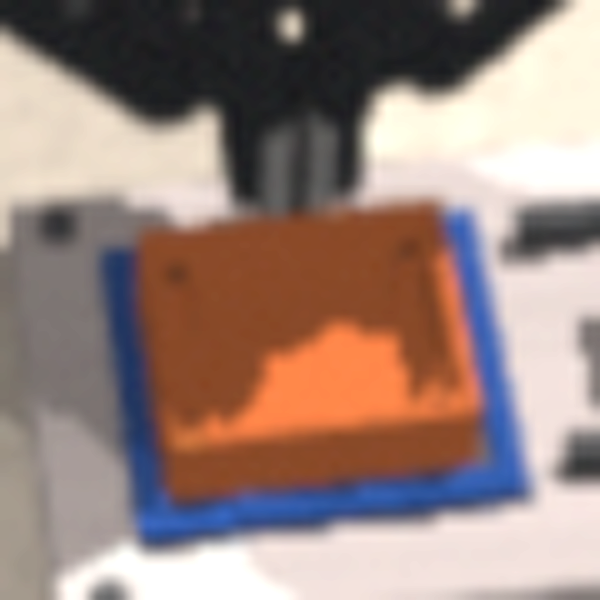

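The shell moved and dropped: the far rim fell to (140,238) and (440,205), level with the seated prediction, and it's up against the +x lip. That's 12 pictures viewed, so from here I use numbers. I'll back off and press down inside the shell at its centre, both to seat it and to read the height of its floor.

```bash
python3 -m jog '[0,0.3,0,0,0, 0,0.3,0.8,0,0, 0,0.3,1.7,0,0, 0,0,1.9,0,0, 0.09,-1.16,1.9,0,0, 0.09,-1.16,1.9,0,0, 0.09,-1.16,1.9,0,0]'|grep -E 'pos|force'; cat > m.py <<'E'
from h import *
im=grab_frame('side'); hsv=cv2.cvtColor(im,cv2.COLOR_RGB2HSV)[240:360,200:360]
for n,m in(('orange',((hsv[...,0]>4)&(hsv[...,0]<20)&(hsv[...,1]>150)&(hsv[...,2]>40))),('blue',(hsv[...,0]>100)&(hsv[...,0]<125)&(hsv[...,1]>130)),('red',((hsv[...,0]<4)|(hsv[...,0]>174))&(hsv[...,1]>170))):
    c,_=cv2.findContours(m.astype(np.uint8),0,1)
    if not c: continue
    c=max(c,key=cv2.contourArea);h=cv2.approxPolyDP(cv2.convexHull(c),1.2,True)[:,0]+[200,240]
    print(n,int(cv2.contourArea(c)),h.tolist())
E
python3 -m jog '[0,0,-0.8,0,0, 0,0,-1.6,0,0, 0,0,-2.1,0,0, 0,0,-2.25,0,0, 0,0,-2.25,0,0]'|grep -E 'pos|force';python3 -m jog '[0,0,-0.04,0,0, 0,0,-0.1,0,0,0,0,-0.1,0,0]'|grep -E 'pos|force'
```

```text
tool_pos: [0.4799, -0.2696, 0.0882]
wrist_force: [0.6, 0.8, -0.4]
tool_pos: [0.4797, -0.2658, 0.0189]
wrist_force: [-0.5, 0.6, -0.1]
tool_pos: [0.4808, -0.2667, 0.0175]
wrist_force: [0.0, 0.5, 0.6]
```

```bash
python3 -m jog '[0,0.2,0,0,0, 0,0.2,0,0,0, 0,0.2,-0.05,0,0, 0,0.2,-0.1,0,0, 0,0.2,-0.1,0,0]'|grep -E 'pos|force';python3 -m jog '[0,0.27,0.02,0,0, 0,0.27,0.02,0,0, 0,0.27,-0.03,0,0, 0,0.27,-0.06,0,0, 0,0.27,-0.06,0,0]'|grep -E 'pos|force'
```

```text
tool_pos: [0.4809, -0.2596, 0.017]
wrist_force: [-12.8, 11.0, 40.5]
tool_pos: [0.4816, -0.2538, 0.0169]
wrist_force: [-16.1, 7.8, 51.3]
```

The fingers touch the shell's inner floor at 17.0 mm in two places (x about +2 and -4 mm), exactly the seated height of 14 + 3 mm, so it's flat and home. Next the knob.

```bash
python3 -m jog '[0,0,1,0,0, 0,0,2.2,0,0, 0,0,3.4,0,40, 0.8,0.05,3.8,0,70, 2,0.1,3.8,0,100, 3.2,0.15,3.8,0,100, 3.6,0.15,3.8,0,100, 3.6,0.15,3.8,0,100, 3.6,0.15,3.8,0,100]'|grep -E 'pos|force|wid'; python3 m.py; python3 - <<'E'
from h import *
for x,y in((-24,-30),(-24,30),(24,30),(24,-30)): print(px('side',nest(x+2,y,40)).round(1))
print('lip',[px('side',nest(x+2,y,20)).round(1).tolist() for x,y in((-32,-38),(-32,38),(32,38),(32,-38))])
s=read_state()['tool_pos'];print('tcp nest',(s[:2]-PC)@nx*1e3,(s[:2]-PC)@ny*1e3)
print('knob',[px('side',nest(2,y,78.5)).round(1).tolist() for y in(112,106)])
E
```

```text
tool_pos: [0.5884, -0.2477, 0.1255]
wrist_force: [-0.4, -0.6, -0.1]
gripper_width: 0.0833
orange 763 [[282, 304], [287, 323], [286, 330], [258, 333], [255, 319], [255, 307]]
blue 94 [[288, 318], [291, 329], [290, 334], [258, 338], [254, 337], [251, 316], [252, 310]]
red 77 [[328, 296], [329, 307], [323, 309], [322, 299], [323, 297]]
[254.3 307.4]
[284.6 304. ]
[289.  325.2]
[257.6 328.9]
lip [[249.7, 310.2], [287.4, 306.0], [293.3, 334.1], [253.9, 338.9]]
tcp nest -0.6480387525558662 107.10724210283686
knob [[330.3, 298.0], [327.2, 298.3]]
```

```bash
python3 -m jog '[-0.07,0,-0.8,0,100, -0.07,0,-1.6,0,100, -0.07,0,-2.2,0,100, -0.07,0,-2.3,0,100, -0.07,0,-2.3,0,100, -0.07,0,-2.3,0,15, -0.07,0,-2.3,0,15, -0.07,0,-2.3,0,15, -0.07,0,-2.3,0,15, -0.07,0,-2.3,0,15, -0.07,0,-2.3,0,15, -0.07,0,-2.3,0,15, -0.07,0,-2.3,0,15, -0.07,0,-2.3,0,15]' 20|grep -E 'pos|force|wid'; python3 - <<'E'
from h import *
s=read_state();p=s['tool_pos'];print('tcp nest',(p[:2]-PC)@nx*1e3,(p[:2]-PC)@ny*1e3)
E
```

```text
tool_pos: [0.5865, -0.248, 0.0575]
wrist_force: [-1.7, 0.5, 4.8]
gripper_width: 0.0175
tcp nest -1.0815667996550162 106.1104302030353
```

The jaws have the knob (17.5 mm opening). Sliding it towards -y.

```bash
python3 -m jog '[-0.25,-0.02,0,0,15, -0.5,-0.04,0,0,15, -0.75,-0.06,0,0,15, -1,-0.08,0,0,15, -1.25,-0.1,0,0,15, -1.45,-0.12,0,0,15, -1.6,-0.13,0,0,15, -1.7,-0.14,0,0,15, -1.7,-0.14,0,0,15, -1.7,-0.14,0,0,15]'|grep -E 'pos|force|wid'; python3 -m jog '[-0.1,-0.01,0,0,15, -0.2,-0.016,0,0,15, -0.2,-0.016,0,0,15,-0.2,-0.016,0,0,15]'|grep -E 'pos|force|wid'
```

```text
tool_pos: [0.5346, -0.2522, 0.0575]
wrist_force: [-1.3, 2.0, 6.4]
gripper_width: 0.0174
tool_pos: [0.5324, -0.2524, 0.0576]
wrist_force: [13.7, -2.7, -5.3]
gripper_width: 0.0176
```

```bash
python3 -m jog '[-0.07,-0.006,0,0,15, -0.07,-0.006,0,0,15,-0.07,-0.006,0,0,15]'|grep -E 'pos|force|wid'; python3 -m jog '[0.15,0.01,0,0,45, 0.15,0.01,0,0,45, 0.15,0.01,0,0,45, 0.15,0.01,0,0,45, 0.15,0.01,0,0,45, 0.15,0.01,1,0,45, 0.15,0.01,2.2,0,45, 0.15,0.01,3.4,0,45, 0.15,2,3.8,0,45, 0.15,3.2,3.8,0,45, 0.15,4.2,3.8,0,45, 0.15,4.2,3.8,0,45, 0.15,4.2,3.8,0,45]'|grep -E 'time|pos|force|wid'; python3 m.py; python3 - <<'E'
from h import *
print('knob',[px('side',nest(0,y,78.5)).round(1).tolist() for y in(106,52)])
E
```

```text
tool_pos: [0.5322, -0.2523, 0.0577]
wrist_force: [22.9, -3.7, -11.8]
gripper_width: 0.0177
time: 17.42
tool_pos: [0.5318, -0.1227, 0.1707]
wrist_force: [0.3, -1.3, 0.4]
gripper_width: 0.0383
orange 638 [[282, 304], [287, 321], [286, 329], [258, 333], [255, 320], [255, 307]]
blue 103 [[291, 333], [255, 338], [251, 311], [252, 310], [289, 326]]
red 78 [[301, 299], [301, 311], [297, 312], [295, 311], [295, 300]]
knob [[327.0, 297.4], [299.1, 300.6]]
```

```bash
python3 -c "
from workcell import *
print(sign_off())"
```

```text
the job is handed in; nothing more can be done
None
```

The job is handed in at about 17.5 s of the 51 s allowed. The orange shell lies hollow side up in the pocket and the hold-down is over it at its stop.

**What I did:** I took the shell from its stand by its end walls and tipped it in hand against the nest's -x lip, because the tool can't tilt. I released it in the pocket, but its back edge was still resting on the -x lip. I pushed it home with closed fingers, then gripped the red knob and slid it over. The grey shell was not touched.

**Last checks:**
- **Seating:** pressed at two spots, the shell's inner floor read 17.0 and 16.9 mm above the table, against 17 mm for a fully seated shell. The pressing force reached about 51 N on the wrist, under the 120 N limit.
- **Hold-down:** the knob stopped at about 52 mm along the nest, the expected stop. It gave only 0.2 mm more as the push rose from 14 to 23 N. After release the side camera showed a shift of about 27 px, against 28 px predicted for the 54 mm travelled.
- **Shell after clamping:** the outline in the side picture stayed within 2 px of where it was before.

**What disagreed:**
- **Camera offset:** the top camera put the nest about 3 mm off from the side camera and the arm, so I corrected for that.
- **Knob start:** the knob began near 106 mm, not 112 mm, so the hold-down had probably been about 6 mm along already.
- **Final state:** I had used all 12 pictures by then, so I checked it by image code and touch, not by eye.

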